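# Charge the bench gearbox with its hand pump and dip the oil level

### The arm

A 6-joint arm with a two-finger parallel gripper is mounted at the origin on the work surface. World frame = base frame: x ahead of the robot, y to its left, z up, the work surface at z = 0. Lengths are in m, angles in rad, forces in N, time in s.
With the tool pointing down it reaches from about 0.275 to 0.725 m from the base axis. Payload 5.6 kg.
Tool frame: the origin (TCP) lies at the very end of the fingers, on their centre line; the grasp point (between the pads) lies 19 mm behind it (ctrl.pinch_z is the distance from the TCP to the grasp point, in m); z points along the fingers, y is the line along which they close (so a half turn about z gives the same grasp; the last joint's range is limited). The gripper opens to 85 mm and grips with 20 to 120 N. Pads are 22 mm wide; open, the fingers measure 114 mm over their backs; the gripper's body (76 mm by 85 mm) begins 54 mm behind the grasp point. The pads swing forward as they close: fully open they stand 13 mm farther back than shut.
Start: joints at [1.431, 0.255, 0.108, 0, -1.424, -0.285], TCP at [0.227, 0.501, 0.231] pointing down, gripper open.
Joint ranges: [-2.95, 2.95], [-1.21, 1.97], [-1.09, 1.5], [-2.87, 1.71], [-2.94, -0.07], [-3.05, 3.05]. Speed limits (rad/s): [2.57, 2.57, 3.14, 3.14, 3.14, 3.14].

### API

Orientations are given as a unit quaternion [w, x, y, z].
In Python, from cell import ctrl gives the robot as it stands.
- The arm moves only by the shell command python3 -m jog 'ROWS' [OPENING]. ROWS is a JSON object of lists of equal length, an entry for each row: "dp": the shift along the world's x, y, z scaled (see below), a list of three; "turn": the turn, a rotation vector about the world's x, y, z scaled (see below), a list of three. A call has exactly 10 rows; each row shifts and turns the commanded pose from where the row before left it; what a row does not reach is not made up. The controller multiplies each number of a shift by 30 mm and each number of a turn by 0.12 rad. A row lasts 1/8 s, in which the tool goes at most 62.5 mm and 10.7 degrees, less where a joint would pass 70% of its speed; a pose out of reach is approached as far as the arm can. A call with a number of a shift or a turn outside -1 to 1 is refused whole. A call with a gripper value outside its range is refused whole. OPENING is the closure, from 0 (fully open) to 1 (shut), set as the call begins (- or left out, the last holds). The fingers move at their own pace and stop on an object; the grip force is fixed at half the most. Time passes only in rows, so rows that do not move let the fingers close, or fill a call up. It gives the time, the measured TCP pose, the force, the opening and the grip force at its end, in the units of the state.
- ctrl.sense(): the state, without advancing time (a new reading comes with each control period).
- ctrl.grab_frame(name): name is "side" or "top"; returns (picture, depth): 480x640x3 uint8, red, green, blue; 480x640 float32, m along the optical axis (not along the pixel's ray), 0 where there is no reading.
- ctrl.camera_info(name): a dict with "K" (3x3 intrinsics, pixels), "world_from_camera" (4x4, takes a point from camera to world coordinates). Camera axes: x right, y up, looking along -z (the intrinsics and any distortion apply to the point x, -y, -z); pixel columns grow to the right and rows downward; lengths in m; the calibration is good to about 2 mm. A picture is of the moment at which its call begins. camera_info takes no time and is no camera call.
- ctrl.job_done(): hands the job in; it is judged then, once.
The state is a dict: "t": time; "joints": joint angles; "qvel": joint speeds; "joint_efforts": joint torques, N m; "eef_pos": TCP position; "eef_rot": TCP orientation; "ft_force": force on the tool from outside, world axes, zero at the start; "torque": the same for the moment, N m; "opening": opening from 0.0 (shut) to 1.0 (fully open); "grasp_force": force on a finger pad.
Only numpy, scipy, OpenCV 4.12 (cv2) and the standard library are available. Lean on these libraries where they do the work, as an engineer would, in place of code of your own. Each camera call takes 0.05 s, during which the arm holds its last target. There are 200 camera calls.

### The job

Top up the bench gearbox by working its sprung hand-pump lever through at least three full strokes, pressing it right down and letting it come right back up each time. Then take the dipstick from its wooden rest, push it into the sloping dipstick tube on the side of the gearbox until its collar stops against the mouth, and draw it right out again. Finish while still holding the dipstick, level and still, with its tip over the drip tray and at least a hand's width above the bench so that the mark can be read; do not let go of it, and do not push the other things on the bench about.

Things in the scene. Friction and masses are not known exactly. Their poses are not given: they have to be found in the camera images.
- rig: fixed steel plate 220 x 410 mm (10 mm thick) carrying the aluminium reduction gearbox in the middle (top about 170 mm, breather cap 180 mm), the grey oil pump at its right end and the sloping dipstick tube at its left. Origin on the bench; x across the short side, away from the robot at yaw 0; y along the plate to the left. The lever's hinge axis is level, along the rig's y, through the rig's point (70, -225, 170) mm. The whole unit's place and yaw vary.
- pump_lever (a joint): angle of the pump lever in rad: 0 is fully up (its rest, the lever then rises 30 degrees above level towards its grip), growing as it is pressed, 0.80 at the bottom stop (16 degrees below level). A spring always brings it back up; pressing it at the grip takes about 3 N at the top rising to about 12 N at the bottom.
- pump_grip (a point): middle of the black rubber grip of the lever, on its centre line 175 mm from the hinge; the grip is a round sleeve 25 mm thick and about 95 mm long along the lever, about 258 mm above the bench at rest and 122 mm at the bottom. From the hinge the lever points along the rig's -x (towards the robot). 25 mm or more is free on either side of it.
- guide_tube: steel dipstick tube fixed to the gearbox. Origin at the centre of the mouth's rim, 165 mm above the bench; z points out along the bore, up and away from the gearbox at 50 degrees above level (towards the rig's +y). Straight bore 13 mm, flaring over the last 14 mm to 23 mm at the mouth (outside 29 mm), 140 mm deep.
- dipstick: the dipstick, 228 mm long, about 130 g. Origin on its axis at the face of the collar that stops against the tube; x runs along the rod to the tip. Steel rod 8 mm thick from x = 0 to +130 mm with a round tip and two fine rings; collar 32 mm across and 8 mm thick from x = -8 to 0; black round handle 18 mm thick from x = -98 to -8. It balances near the collar. At the start it lies level on the rest, axis 69 mm above the bench; lift it straight up out of the notches.
- dip_tip (a point): the very tip of the dipstick's rod, on its axis
- rest: plywood rest on the bench, fixed: base 200 x 90 x 12 mm, two notched uprights 75 mm high and 14 mm thick, at x = -85 mm (under the handle) and +75 mm (under the rod), 56 mm wide. Origin under its centre, x along the dipstick towards the tip. The handle is free between x = -78 and -8 mm.
- tray: fixed shallow steel drip tray, 140 mm (its x) by 180 mm (its y), 22 mm high; origin at the centre of its underside
- bearing: loose steel ball-bearing ring lying flat, 62 mm across, 16 mm high; bystander, origin under its centre
- wrench: loose steel spanner about 170 mm long lying flat; bystander, origin under its middle
- screwdriver: loose screwdriver about 190 mm long; bystander, origin under its middle
- gear: loose dark steel gear blank with hub, 68 mm across, 30 mm high; bystander, origin under its centre
- drift: loose plain steel drift, a round bar 12 mm thick and about 160 mm long without handle or collar, lying flat; bystander, not the dipstick
- oil_bottle: loose grey oil bottle with black cap, 68 mm across, 190 mm high; bystander, origin under its centre

How it is judged:
By the outcome, as a careful person would: the job done as asked, in the order asked, and still so for the second after the job is handed in, while the arm keeps its last pose, push and grip.
It also fails if it takes over 69 s, if anything falls off the work surface, if the arm or the gripper's body presses on something with over 40 N, if the wrist force passes 120 N, or if a joint passes its speed limit or range.

## Working session

There is one attempt and no reset: what is moved stays moved. The work goes in short steps, Python scripts to look and compute and a shell command to move; the robot and the scene stay as the last step left them, time stands still between calls to the robot, and variables do not carry over. Pictures are saved under pics/ and viewed, at most 13 in all, crops included, and the job is handed in when it is done.

```bash
mkdir -p pics; ls; python3 - <<'E'
from cell import ctrl
import cv2,numpy as np
for n in("side","top"):
    p,d=ctrl.grab_frame(n); np.savez(f"{n}0.npz",p=p,d=d)
    cv2.imwrite(f"pics/{n}0.png",p[...,::-1]); i=ctrl.camera_info(n); print(n,np.round(i["K"],1).tolist(),np.round(i["world_from_camera"],3).tolist(),[k for k in i])
s=ctrl.sense();print(s, ctrl.pinch_z)
E
```

```text
pics
side [[466.0, 0.0, 317.2], [0.0, 466.0, 235.0], [0.0, 0.0, 1.0]] [[-0.991, 0.1, -0.087, 0.4], [-0.132, -0.672, 0.729, 0.891], [0.015, 0.734, 0.679, 1.007], [0.0, 0.0, 0.0, 1.0]] ['K', 'world_from_camera']
top [[505.9, 0.0, 321.4], [0.0, 505.9, 237.2], [0.0, 0.0, 1.0]] [[-0.005, 0.985, -0.171, 0.243], [-1.0, -0.005, -0.001, -0.015], [-0.002, 0.171, 0.985, 1.61], [0.0, 0.0, 0.0, 1.0]] ['K', 'world_from_camera']
{'t': 0.1, 'joints': array([ 1.43061275e+00,  2.55698171e-01,  1.07124569e-01, -4.22384427e-04,
       -1.42388186e+00, -2.84592914e-01]), 'qvel': array([-0.00108045, -0.00333258,  0.0004931 ,  0.00135538,  0.00018718,
        0.0002403 ]), 'joint_efforts': array([-2.04783559e-03, -3.87603593e+01,  2.38474470e+01,  5.37786797e+00,
       -3.79182064e-03,  2.15543892e-06]), 'eef_pos': array([0.22643625, 0.50074332, 0.23047702]), 'eef_rot': array([ 8.42474513e-04,  9.77523361e-01, -2.10825393e-01, -1.48500604e-04]), 'ft_force': array([ 0.49204187, -0.50063198,  0.12004341]), 'torque': array([-0.0335112 , -0.00441947, -0.04325193]), 'grasp_force': 0.0, 'opening': 1.0040016815021915} 0.0187
```

View pics/side0.png

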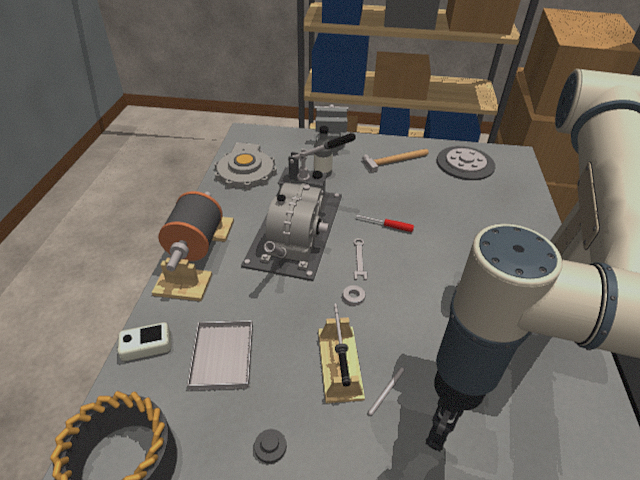

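View pics/top0.png

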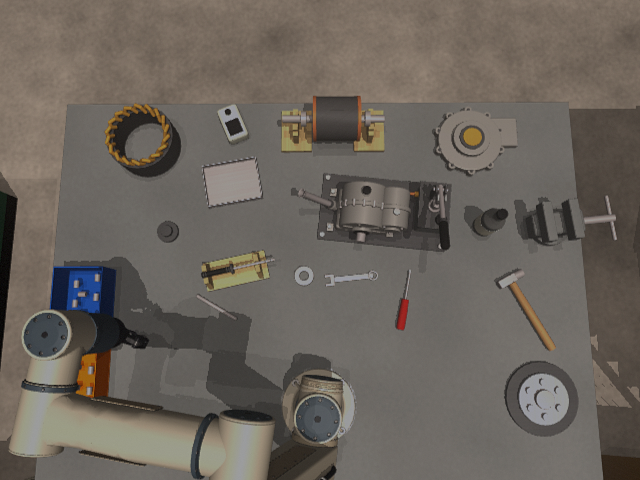

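The side view shows the gearbox near (295,220), the lever grip near (340,140), the tube mouth near (272,248), the dipstick from (345,382) to (337,306) and the tray near (222,353). In the top view, the mouth is near (300,191), the grip near (444,235), the dipstick from (203,273) to (274,260) and the tray near (232,182).

```bash
cat > h.py <<'E'
from cell import ctrl
import cv2,numpy as np
from scipy.spatial.transform import Rotation as R
def ray(n,u,v):
    i=ctrl.camera_info(n);K=np.array(i["K"]);T=np.array(i["world_from_camera"])
    d=np.array([(u-K[0,2])/K[0,0],-(v-K[1,2])/K[1,1],-1.]);return T[:3,3],T[:3,:3]@d
def cast(n,u,v,z): o,d=ray(n,u,v);return o+d*(z-o[2])/d[2]
def cloud(n,d):
    i=ctrl.camera_info(n);K=np.array(i["K"]);T=np.array(i["world_from_camera"])
    v,u=np.mgrid[:480,:640];c=np.stack([(u-K[0,2])/K[0,0]*d,-(v-K[1,2])/K[1,1]*d,-d],-1)
    return c@T[:3,:3].T+T[:3,3]
def tri(a,b):
    (o1,d1),(o2,d2)=ray("side",*a),ray("top",*b)
    s=np.linalg.lstsq(np.stack([d1,-d2],1),o2-o1,rcond=None)[0]
    p,q=o1+s[0]*d1,o2+s[1]*d2;return (p+q)/2,np.linalg.norm(p-q)
def pose():
    s=ctrl.sense();w,x,y,z=s["eef_rot"];return s["eef_pos"],R.from_quat([x,y,z,w]),s
E
python3 - <<'E'
from h import *
s=np.load("side0.npz");t=np.load("top0.npz")
def crop(p,x,y,w,h,k): return cv2.resize(p[y:y+h,x:x+w],None,fx=k,fy=k,interpolation=cv2.INTER_CUBIC)
a=crop(s["p"],240,120,130,100+60,3);b=crop(t["p"],290,160,130+45,100,2);c=crop(s["p"],310,295,65,110,3);
im=np.zeros((600,800,3),np.uint8);im[:480,:390]=a;im[:200,400:750]=b;im[210:540,400:595]=c
d=crop(t["p"],190,235,95,60,2);im[210:330,600:790]=d
cv2.imwrite("pics/c0.png",im[...,::-1])
for n,f,l in(("side",s,[(340,140),(350,137),(325,145),(272,246),(345,365),(340,335),(337,308),(222,353)]),("top",t,[(444,235),(302,192),(318,197),(215,271),(262,262),(232,182)])):
    C=cloud(n,f["d"])
    for u,v in l: print(n,u,v,np.round(C[v,u],3))
E
```

```text
side 340 140 [ 0.482 -0.334  0.265]
side 350 137 [ 0.453 -0.333  0.278]
side 325 145 [ 0.528 -0.34   0.239]
side 272 246 [0.624 0.023 0.143]
side 345 365 [0.4   0.312 0.078]
side 340 335 [0.419 0.229 0.071]
side 337 308 [0.434 0.148 0.071]
side 222 353 [0.706 0.275 0.002]
top 444 235 [ 0.479 -0.343  0.274]
top 302 192 [0.632 0.043 0.152]
top 318 197 [ 0.625 -0.004  0.118]
top 215 271 [0.406 0.31  0.079]
top 262 262 [0.433 0.167 0.077]
top 232 182 [0.708 0.279 0.   ]
```

View pics/c0.png

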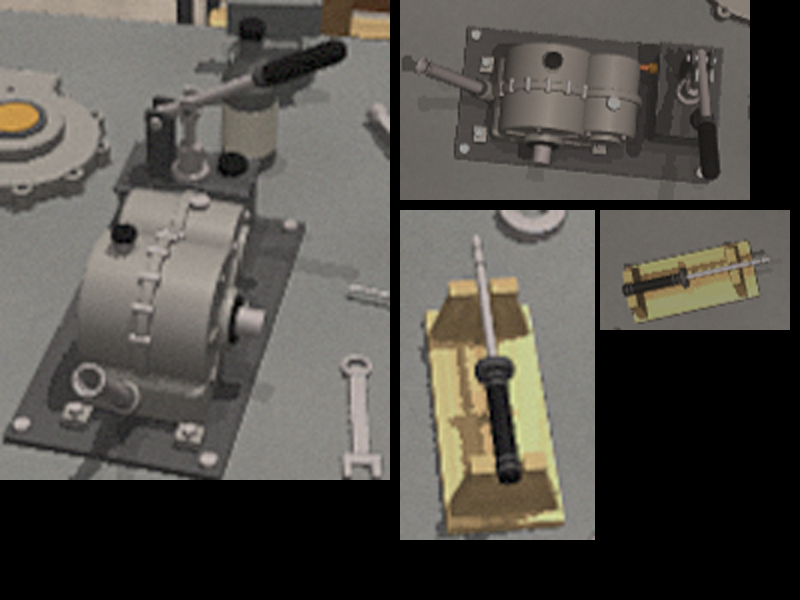

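The crop shows the mouth at side (270,247) and top (299.5,192). The tip is at side (335.7,305) and the handle end at (346.7,383). The grip runs clear at the right end of the rig. I'll now fit the axes.

```bash
python3 - <<'E'
from h import *
F={n:np.load(n+"0.npz") for n in("side","top")}
np.set_printoptions(precision=4,suppress=True)
def line(P):
    c=np.median(P,0);u,s,v=np.linalg.svd(P-P.mean(0),full_matrices=False);t=(P-P.mean(0))@v[0];return len(P),P.mean(0),v[0],P.mean(0)+v[0]*t.min(),P.mean(0)+v[0]*t.max()
def box(C,lo,hi): return ((C>lo)&(C<hi)).all(-1)
for n,f in F.items():
    C=cloud(n,f["d"]);g=f["p"].astype(int);br=g.max(-1);sat=br-g.min(-1)
    print(n)
    print("grip",*line(C[box(C,[.35,-.42,.2],[.6,-.25,.33])&(br<60)]))
    print("handle",*line(C[box(C,[.3,.2,.06],[.5,.4,.1])&(br<60)&(sat<25)]))
    m=box(C,[.3,.1,.055],[.5,.23,.1])&(br>90)&(sat<25); print("rod",*line(C[m]))
    m=box(C,[.45,-.45,.006],[.85,.1,.014]);h=cv2.convexHull(C[m][:,:2].astype(np.float32)); print("plate",cv2.minAreaRect(h), cv2.approxPolyDP(h,.02,True).reshape(-1,2).tolist())
    m=box(C,[.5,-.03,.06],[.75,.1,.2]); print("tube",*line(C[m]))
    m=box(C,[.58,.14,.012],[.85,.42,.03]); print("tray",cv2.minAreaRect(C[m][:,:2].astype(np.float32)))
m,e=tri((270,246.7),(299.5,192));print("mouth",m,e)
print("grip mid",tri((341,140),(444,234)),"tip",tri((335.7,305),(273,259.7)))
print("collar",tri((341.3,348.3),(232.5,267.5)))
E
```

```text
side
grip 232 [ 0.4849 -0.3355  0.2587] [ 0.8486 -0.0881 -0.5217] [ 0.4428 -0.3311  0.2846] [ 0.5673 -0.3441  0.208 ]
handle 260 [0.4046 0.3094 0.0743] [-0.2351  0.972  -0.0069] [0.4161 0.2617 0.0746] [0.3931 0.3568 0.0739]
rod 107 [0.4297 0.1838 0.0702] [-0.2276  0.9738  0.0028] [0.4414 0.1336 0.0701] [0.4192 0.2289 0.0703]
plate ((0.6623380780220032, -0.16856905817985535), (0.5398381948471069, 0.37233081459999084), 89.5648193359375) [[0.8488998413085938, 0.0999409407377243], [0.5156022906303406, 0.001236424781382084], [0.48000869154930115, -0.3992018699645996], [0.7439660429954529, -0.4391159117221832], [0.8467937111854553, -0.39436960220336914]]
tube 156 [0.6211 0.0259 0.1357] [-0.1571 -0.6047 -0.7808] [0.6273 0.0496 0.1662] [ 0.6065 -0.0303  0.0631]
tray ((0.7407419681549072, 0.28803396224975586), (0.2176622599363327, 0.18443986773490906), 10.692602157592773)
top
grip 274 [ 0.4835 -0.3441  0.2669] [-0.8662  0.0847  0.4926] [ 0.5435 -0.35    0.2328] [ 0.4432 -0.3402  0.2898]
handle 157 [0.404  0.3063 0.076 ] [-0.2323  0.9721 -0.0313] [0.4159 0.2566 0.0776] [0.3931 0.3519 0.0745]
r
[... 224 characters left out ...]
431427, 0.09870471060276031], [0.46018993854522705, 0.09609995037317276], [0.4577448070049286, -0.44683900475502014], [0.739693820476532, -0.4479283094406128], [0.8430792093276978, -0.38624224066734314]]
tube 200 [0.6214 0.014  0.1339] [-0.1097 -0.6976 -0.708 ] [0.6264 0.0461 0.1664] [ 0.6136 -0.0352  0.084 ]
tray ((0.7391741275787354, 0.2684457302093506), (0.20837712287902832, 0.21120090782642365), 10.073081970214844)
mouth [0.6253 0.0496 0.1664] 0.006048508655707995
grip mid (array([ 0.4823, -0.3468,  0.2576]), np.float64(0.004191108198366998)) tip (array([0.4399, 0.1351, 0.0662]), np.float64(0.0023496896764920944))
collar (array([0.4152, 0.2597, 0.0633]), np.float64(0.005545572956465539))
```

```bash
python3 -m jog '{"dp":[[0,-0.5,1],[0.2,-1,1],[0.2,-1,1],[0.2,-1,1],[0.2,-1,0],[0.2,-1,0],[0.2,-1,0],[0.2,-1,0],[0.2,-1,0],[0.2,-1,0]],"turn":[[0,0,0.27],[0,0,0.27],[0,0,0.27],[0,0,0.27],[0,0,0.27],[0,0,0.27],[0,0,0.27],[0,0,0.27],[0,0,0.27],[0,0,0.27]]}' 1
python3 -m jog '{"dp":[[0.3,-1,0],[0.3,-1,0],[0.3,-1,0],[0.3,-1,0],[0.3,-1,0],[0.3,-1,0],[0.3,-1,0],[0.3,-1,0],[0.3,-1,0],[0.3,-1,0]],"turn":[[0,0,0],[0,0,0],[0,0,0],[0,0,0],[0,0,0],[0,0,0],[0,0,0],[0,0,0],[0,0,0],[0,0,0]]}'
python3 -m jog '{"dp":[[0.3,-1,0],[0.3,-1,0],[0.3,-1,0],[0.3,-1,0],[0.3,-1,0],[0.3,-1,0],[0.3,-1,0],[0.3,-1,0],[0.3,-0.5,0],[0,0,0]],"turn":[[0,0,0],[0,0,0],[0,0,0],[0,0,0],[0,0,0],[0,0,0],[0,0,0],[0,0,0],[0,0,0],[0,0,0]]}'
```

```text
t: 1.35
eef_pos: [0.2805, 0.215, 0.351]
eef_rot: [0.0, 0.999, -0.05, -0.0]
ft_force: [0.4, 0.2, -0.5]
opening: 0.003
grasp_force: 0.0
t: 2.6
eef_pos: [0.3706, -0.0849, 0.351]
eef_rot: [-0.0, 0.999, -0.05, -0.0]
ft_force: [0.6, -0.2, -0.1]
opening: -0.0
grasp_force: 0.0
t: 3.85
eef_pos: [0.4518, -0.3395, 0.3497]
eef_rot: [-0.001, 0.999, -0.051, -0.001]
ft_force: [0.1, 0.1, 0.3]
opening: -0.001
grasp_force: 0.0
```

```bash
python3 -m jog '{"dp":[[0.4,-0.1,-0.5],[0.4,-0.1,-0.5],[0,0,-0.5],[0,0,-0.2],[0,0,0],[0,0,0],[0,0,0],[0,0,0],[0,0,0],[0,0,0]],"turn":[[0,0,0],[0,0,0],[0,0,0],[0,0,0],[0,0,0],[0,0,0],[0,0,0],[0,0,0],[0,0,0],[0,0,0]]}'
python3 - <<'E'
from h import *
im=np.zeros((400,800,3),np.uint8)
for k,(n,x,y) in enumerate((("side",300,80),("top",395,185))):
    p,d=ctrl.grab_frame(n); im[:,k*400:k*400+400]=cv2.resize(p[y:y+100,x:x+100],(400,400),interpolation=cv2.INTER_CUBIC)
cv2.imwrite("pics/c1.png",im[...,::-1])
E
```

```text
t: 5.1
eef_pos: [0.4756, -0.3449, 0.3003]
eef_rot: [-0.0, 0.999, -0.05, 0.0]
ft_force: [0.3, 0.0, -0.1]
opening: -0.001
grasp_force: 0.0
```

View pics/c1.png

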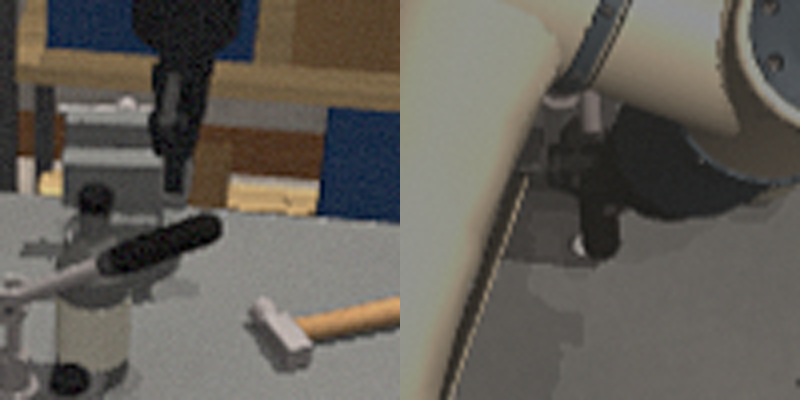

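The fingertip at (175,195) is right above the middle of the grip in the side view. I'll press down and watch the force.

```bash
python3 -m jog '{"dp":[[0,0,-0.5],[0,0,-0.5],[0,0,-0.5],[0,0,-0.5],[0,0,-0.5],[0,0,-0.5],[0,0,-0.5],[-0.1,0,-0.5],[-0.1,0,-0.5],[-0.1,0,-0.5]],"turn":[[0,0,0],[0,0,0],[0,0,0],[0,0,0],[0,0,0],[0,0,0],[0,0,0],[0,0,0],[0,0,0],[0,0,0]]}'
python3 -m jog '{"dp":[[0,0,-0.2],[0,0,-0.2],[0,0,0],[0,0,0],[0,0,0],[0,0,0],[0,0,0],[0,0,0],[0,0,0],[0,0,0]],"turn":[[0,0,0],[0,0,0],[0,0,0],[0,0,0],[0,0,0],[0,0,0],[0,0,0],[0,0,0],[0,0,0],[0,0,0]]}'
python3 - <<'E'
from h import *
im=np.zeros((400,800,3),np.uint8)
for k,(n,x,y) in enumerate((("side",290,90),("top",395,185))):
    p,d=ctrl.grab_frame(n); im[:,k*400:k*400+400]=cv2.resize(p[y:y+100,x:x+100],(400,400),interpolation=cv2.INTER_CUBIC)
cv2.imwrite("pics/c2.png",im[...,::-1])
E
```

```text
t: 6.45
eef_pos: [0.4703, -0.3458, 0.1525]
eef_rot: [0.002, 0.999, -0.05, 0.005]
ft_force: [5.5, 0.9, 11.9]
opening: 0.002
grasp_force: 5.6
t: 7.7
eef_pos: [0.4698, -0.346, 0.141]
eef_rot: [0.002, 0.999, -0.05, 0.004]
ft_force: [3.6, 1.5, 12.2]
opening: 0.001
grasp_force: 5.3
```

View pics/c2.png

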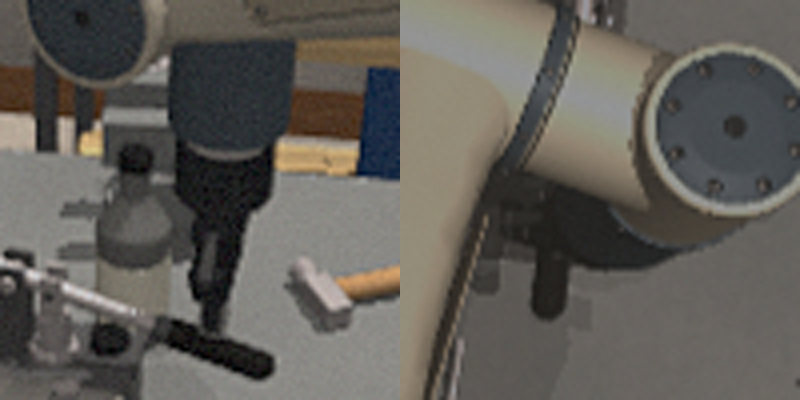

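The finger bears on the grip's middle, with the lever just below level. I'll go on to the stop.

```bash
python3 -m jog '{"dp":[[0,0,-0.2],[0,0,-0.1],[0,0,-0.1],[0,0,0],[0,0,0],[0,0,0],[0,0,0],[0,0,0],[0,0,0],[0,0,0]],"turn":[[0,0,0],[0,0,0],[0,0,0],[0,0,0],[0,0,0],[0,0,0],[0,0,0],[0,0,0],[0,0,0],[0,0,0]]}'
```

```text
t: 9.05
eef_pos: [0.471, -0.3464, 0.1359]
eef_rot: [0.004, 0.999, -0.049, 0.007]
ft_force: [-5.7, 13.1, 44.9]
opening: 0.001
grasp_force: 21.8
```

```bash
Z='"turn":[[0,0,0],[0,0,0],[0,0,0],[0,0,0],[0,0,0],[0,0,0],[0,0,0],[0,0,0],[0,0,0],[0,0,0]]}'
python3 -m jog '{"dp":[[0,0,0.65],[0,0,0.65],[0,0,0.65],[0,0,0.65],[0,0,0.65],[0,0,0.65],[0,0,0.65],[0,0,0.65],[0,0,0.7],[0,0,0]],"turn":[[0,0,0],[0,0,0],[0,0,0],[0,0,0],[0,0,0],[0,0,0],[0,0,0],[0,0,0],[0,0,0],[0,0,0]]}'
python3 -m jog '{"dp":[[0,0,-0.65],[0,0,-0.65],[0,0,-0.65],[0,0,-0.65],[0,0,-0.65],[0,0,-0.65],[0,0,-0.65],[0,0,-0.65],[0,0,-0.6],[0,0,0]],"turn":[[0,0,0],[0,0,0],[0,0,0],[0,0,0],[0,0,0],[0,0,0],[0,0,0],[0,0,0],[0,0,0],[0,0,0]]}'
```

```text
t: 10.3
eef_pos: [0.4673, -0.345, 0.3038]
eef_rot: [0.0, 0.999, -0.05, 0.001]
ft_force: [0.3, -0.0, -0.1]
opening: 0.003
grasp_force: 0.0
t: 11.55
eef_pos: [0.4678, -0.3458, 0.1355]
eef_rot: [0.003, 0.999, -0.049, 0.003]
ft_force: [-8.5, 9.6, 34.5]
opening: 0.0
grasp_force: 17.6
```

```bash
python3 -m jog '{"dp":[[0,0,0.65],[0,0,0.65],[0,0,0.65],[0,0,0.65],[0,0,0.65],[0,0,0.65],[0,0,0.65],[0,0,0.65],[0,0,0.6],[0,0,0]],"turn":[[0,0,0],[0,0,0],[0,0,0],[0,0,0],[0,0,0],[0,0,0],[0,0,0],[0,0,0],[0,0,0],[0,0,0]]}'
python3 -m jog '{"dp":[[0,0,-0.65],[0,0,-0.65],[0,0,-0.65],[0,0,-0.65],[0,0,-0.65],[0,0,-0.65],[0,0,-0.65],[0,0,-0.65],[0,0,-0.6],[0,0,0]],"turn":[[0,0,0],[0,0,0],[0,0,0],[0,0,0],[0,0,0],[0,0,0],[0,0,0],[0,0,0],[0,0,0],[0,0,0]]}'
python3 -m jog '{"dp":[[0,0,0.65],[0,0,0.65],[0,0,0.65],[0,0,0.65],[0,0,0.65],[0,0,0.65],[0,0,0.65],[0,0,0.65],[0,0,0.6],[0,0,0]],"turn":[[0,0,0],[0,0,0],[0,0,0],[0,0,0],[0,0,0],[0,0,0],[0,0,0],[0,0,0],[0,0,0],[0,0,0]]}'
python3 -m jog '{"dp":[[0,0,-0.65],[0,0,-0.65],[0,0,-0.65],[0,0,-0.65],[0,0,-0.65],[0,0,-0.65],[0,0,-0.65],[0,0,-0.65],[0,0,-0.6],[0,0,0]],"turn":[[0,0,0],[0,0,0],[0,0,0],[0,0,0],[0,0,0],[0,0,0],[0,0,0],[0,0,0],[0,0,0],[0,0,0]]}'
python3 -m jog '{"dp":[[0,0,0.65],[0,0,0.65],[0,0,0.65],[0,0,0.65],[0,0,0.65],[0,0,0.65],[0,0,0.65],[0,0,0.65],[0,0,0.6],[0,0,1]],"turn":[[0,0,0],[0,0,0],[0,0,0],[0,0,0],[0,0,0],[0,0,0],[0,0,0],[0,0,0],[0,0,0],[0,0,0]]}'
```

```text
t: 12.8
eef_pos: [0.467, -0.3449, 0.303]
eef_rot: [-0.0, 0.999, -0.05, 0.0]
ft_force: [0.5, 0.6, -0.5]
opening: 0.0
grasp_force: 0.0
t: 14.05
eef_pos: [0.4676, -0.3457, 0.1354]
eef_rot: [0.002, 0.999, -0.049, 0.003]
ft_force: [-7.7, 9.7, 35.7]
opening: -0.003
grasp_force: 18.1
t: 15.3
eef_pos: [0.4669, -0.3448, 0.3027]
eef_rot: [-0.0, 0.999, -0.05, 0.0]
ft_force: [-0.0, 0.6, -0.1]
opening: 0.003
grasp_force: 0.0
t: 16.55
eef_pos: [0.4675, -0.3457, 0.1353]
eef_rot: [0.002, 0.999, -0.049, 0.003]
ft_force: [-9.8, 9.8, 35.8]
opening: 0.001
grasp_force: 18.4
t: 17.8
eef_pos: [0.4661, -0.3441, 0.3307]
eef_rot: [-0.001, 0.999, -0.05, -0.002]
ft_force: [0.5, -0.2, -0.1]
opening: 0.002
grasp_force: 0.0
```

```bash
python3 - <<'E'
from h import *
p,r,s=pose();print(s["joints"].round(3),r.as_matrix().round(3))
E
```

```text
[-3.670e-01  3.180e-01  4.430e-01 -1.000e-03 -1.702e+00  1.837e+00] [[ 0.995 -0.1   -0.004]
 [-0.1   -0.995  0.003]
 [-0.005 -0.003 -1.   ]]
```

```bash
python3 -m jog '{"dp":[[-0.1,1,0],[-0.1,1,0],[-0.1,1,0],[-0.1,1,0],[-0.1,1,0],[-0.1,1,0],[-0.1,1,0],[-0.1,1,0],[-0.1,1,0],[-0.1,1,0]],"turn":[[0,0,-0.5],[0,0,-0.5],[0,0,-0.5],[0,0,-0.5],[0,0,-0.5],[0,0,-0.5],[0,0,-0.5],[0,0,-0.5],[0,0,-0.5],[0,0,-0.5]]}' 0
python3 -m jog '{"dp":[[-0.1,1,0],[-0.1,1,0],[-0.1,1,0],[-0.1,1,0],[-0.1,1,0],[-0.1,1,0],[-0.1,1,0],[-0.1,1,0],[-0.1,1,-0.3],[-0.1,1,-0.3]],"turn":[[0,0,-0.5],[0,0,-0.5],[0,0,-0.5],[0,0,-0.5],[0,0,-0.5],[0,0,-0.5],[0,0,-0.5],[0,0,-0.5],[0,0,-0.5],[0,0,-0.5]]}'
python3 -m jog '{"dp":[[0,0.5,-0.5],[0,0.5,-0.5],[0,0.5,-1],[0,0,-1],[0,0,-1],[0,0,-1],[0,0,-0.5],[0,0,0],[0,0,0],[0,0,0]],"turn":[[0,0,-0.5],[0,0,0],[0,0,0],[0,0,0],[0,0,0],[0,0,0],[0,0,0],[0,0,0],[0,0,0],[0,0,0]]}'
python3 - <<'E'
from h import *
p,r,s=pose();print(s["joints"].round(3),s["eef_pos"],r.as_matrix().round(3))
p,d=ctrl.grab_frame("side");cv2.imwrite("pics/c3.png",cv2.resize(p[270:420,270:430],(640,600),interpolation=cv2.INTER_CUBIC)[...,::-1])
E
```

```text
t: 19.05
eef_pos: [0.4358, -0.0437, 0.3311]
eef_rot: [0.0, 0.939, -0.344, -0.001]
ft_force: [0.9, 0.3, -0.0]
opening: 1.0
grasp_force: 0.0
t: 20.3
eef_pos: [0.4058, 0.2559, 0.3128]
eef_rot: [0.001, 0.795, -0.606, -0.001]
ft_force: [0.1, -0.4, -0.3]
opening: 1.003
grasp_force: 0.0
t: 21.55
eef_pos: [0.4072, 0.3007, 0.1514]
eef_rot: [-0.001, 0.777, -0.629, 0.0]
ft_force: [0.2, 0.0, 0.7]
opening: 0.998
grasp_force: 0.0
[ 0.946  0.207 -0.161  0.    -1.2   -0.736] [0.4071737  0.3006655  0.15140093] [[ 0.209 -0.978  0.002]
 [-0.978 -0.209  0.002]
 [-0.001 -0.002 -1.   ]]
```

View pics/c3.png

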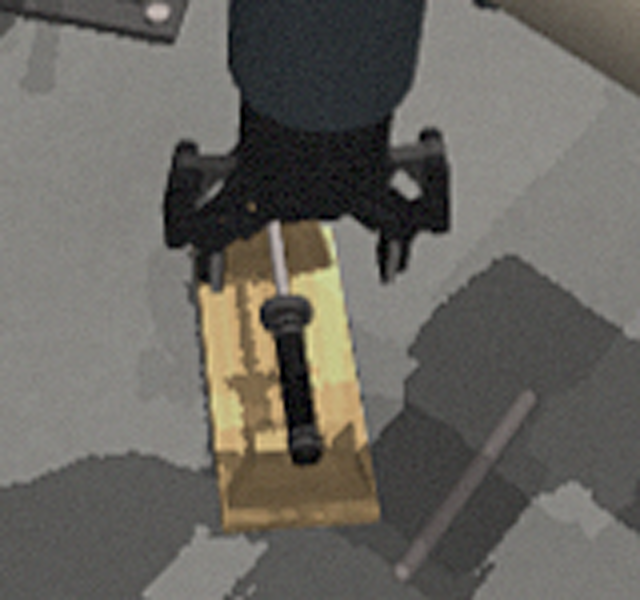

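The fingers straddle the handle, centred, with the collar at (285,312) tipward of the grasp and the drift well clear. I'll descend and grip.

```bash
python3 -m jog '{"dp":[[-0.07,0,-0.5],[0,0,-0.6],[0,0,-0.6],[0,0,-0.5],[0,0,-0.5],[0,0,-0.4],[0,0,-0.27],[0,0,0],[0,0,0],[0,0,0]],"turn":[[0,0,0],[0,0,0],[0,0,0],[0,0,0],[0,0,0],[0,0,0],[0,0,0],[0,0,0],[0,0,0],[0,0,0]]}'
python3 -m jog '{"dp":[[0,0,0],[0,0,0],[0,0,0],[0,0,0],[0,0,0],[0,0,0],[0,0,0],[0,0,0],[0,0,0],[0,0,0]],"turn":[[0,0,0],[0,0,0],[0,0,0],[0,0,0],[0,0,0],[0,0,0],[0,0,0],[0,0,0],[0,0,0],[0,0,0]]}' 1
python3 -m jog '{"dp":[[0,0,0.3],[0,0,0.5],[0,0,0.8],[0,0,1],[0,0,1],[0,0,1],[0,0,1],[0,0,1],[0,0,0],[0,0,0]],"turn":[[0,0,0],[0,0,0],[0,0,0],[0,0,0],[0,0,0],[0,0,0],[0,0,0],[0,0,0],[0,0,0],[0,0,0]]}'
python3 - <<'E'
from h import *
p,r,s=pose();print(s["joints"].round(3),s["eef_pos"],r.as_matrix().round(3))
im=np.zeros((480,800,3),np.uint8)
for k,(n,x,y) in enumerate((("side",270,250),("top",180,200))):
    p,d=ctrl.grab_frame(n); np.savez(n+"1.npz",p=p,d=d); im[:,k*400:k*400+400]=cv2.resize(p[y:y+120,x:x+100],(400,480),interpolation=cv2.INTER_CUBIC)
cv2.imwrite("pics/c4.png",im[...,::-1])
E
```

```text
t: 22.85
eef_pos: [0.4048, 0.3004, 0.0497]
eef_rot: [-0.001, 0.777, -0.629, 0.0]
ft_force: [0.1, -0.1, -0.3]
opening: 0.998
grasp_force: 0.0
t: 24.1
eef_pos: [0.4047, 0.3003, 0.0494]
eef_rot: [-0.0, 0.777, -0.629, 0.0]
ft_force: [1.7, -1.2, 2.9]
opening: 0.189
grasp_force: 58.4
t: 25.35
eef_pos: [0.4039, 0.2998, 0.2463]
eef_rot: [0.001, 0.777, -0.629, -0.0]
ft_force: [-0.1, 0.5, -1.2]
opening: 0.191
grasp_force: 58.6
[ 9.500e-01  1.590e-01  2.400e-02 -1.000e-03 -1.438e+00 -7.400e-01] [0.40385509 0.29982505 0.24632512] [[ 0.208 -0.978 -0.002]
 [-0.978 -0.208 -0.001]
 [ 0.     0.002 -1.   ]]
```

View pics/c4.png

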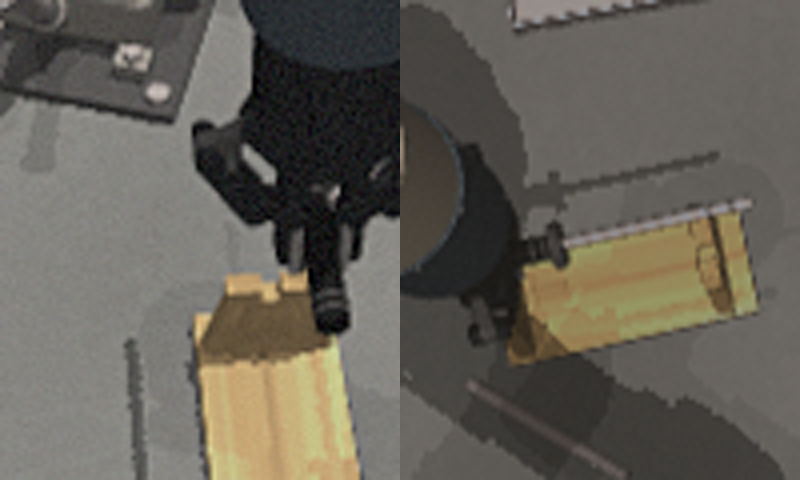

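The dipstick is lifted. In the top view, the collar is near (220.5,260.8) and the tip near (267.5,250.8). I'll measure the rod in the tool frame.

```bash
python3 - <<'E'
from h import *
np.set_printoptions(precision=4,suppress=True)
f=np.load("top1.npz");C=cloud("top",f["d"]);pos,r,s=pose()
g=f["p"].astype(int);br=g.max(-1)
m=((C>[.3,.1,.24])&(C<[.5,.27,.3])).all(-1)
L=r.inv().apply(C[m]-pos)
for a in np.arange(.02,.19,.01):
    q=L[(L[:,0]>a)&(L[:,0]<=a+.01)]
    if len(q): print(round(a,3),len(q),np.median(q,0), q[:,0].max())
tip=cast("top",267.5,250.75,.265);print(tip,r.inv().apply(tip-pos))
tip=cast("top",220.5,260.75,.265);print(tip,r.inv().apply(tip-pos))
E
```

```text
0.02 1 [ 0.0298  0.0063 -0.0252] 0.029757769605516262
0.03 30 [ 0.0363  0.003  -0.0278] 0.03998797118352304
0.04 35 [ 0.0442  0.0016 -0.0293] 0.049417919708341695
0.05 10 [ 0.0546  0.0002 -0.0214] 0.05902886323842625
0.06 12 [ 0.0656  0.0005 -0.0231] 0.06995913808714585
0.07 11 [ 0.0756  0.0002 -0.0231] 0.07959188521670772
0.08 10 [ 0.0843  0.0007 -0.0208] 0.08923042011726855
0.09 11 [ 0.0947 -0.0001 -0.0216] 0.09908676078332182
0.1 11 [ 0.1034  0.001  -0.0214] 0.10926270595785668
0.11 12 [ 0.1156 -0.0002 -0.0199] 0.11979577354369385
0.12 10 [ 0.1258 -0.0002 -0.0215] 0.12983806825205543
0.13 11 [ 0.1364 -0.0007 -0.0218] 0.13968804671251817
0.14 10 [ 0.1445  0.0004 -0.0225] 0.14969594852368853
0.15 12 [ 0.1551 -0.0007 -0.0221] 0.15894225063779918
0.16 12 [ 0.1655 -0.0003 -0.0216] 0.16902625636268442
0.17 2 [ 0.1718 -0.0005 -0.0211] 0.1721636104195245
[0.4398 0.1307 0.265 ] [ 0.1728  0.0001 -0.0188]
[0.4134 0.2562 0.265 ] [ 0.0446 -0.0002 -0.019 ]
```

```bash
python3 - <<'E'
from h import *
np.set_printoptions(precision=4,suppress=True)
P=[];im=np.zeros((400,800,3),np.uint8)
for k,(n,x0,y0) in enumerate((("side",245,220),("top",285,165))):
    f=np.load(n+"0.npz");C=cloud(n,f["d"]);m=((C>[.57,.004,.08])&(C<[.68,.1,.2])).all(-1).astype(np.uint8)
    _,lab,st,_=cv2.connectedComponentsWithStats(m);m=lab==1+st[1:,4].argmax()
    v,u=np.nonzero(m);q=np.stack([u,v],1).astype(float);rect=cv2.minAreaRect(q.astype(np.float32));print(n,rect,len(q))
    d=np.linalg.svd(q-q.mean(0))[2][0];
    for _ in range(3):
        nrm=np.array([-d[1],d[0]]);t=(q-q.mean(0))@d;w=(q-q.mean(0))@nrm
        b=np.round(t);T=[];W=[]
        for a in np.unique(b)[2:-2]:
            s=w[b==a];T.append(a);W.append((s.min()+s.max())/2)
        s,c=np.polyfit(T,W,1);d=(d+s*nrm);d/=np.linalg.norm(d)
    p0=q.mean(0)+c*nrm;a,bb=p0+d*t.min(),p0+d*t.max();print("line",a,bb)
    o,r1=ray(n,*a);_,r2=ray(n,*bb);N=np.cross(r1,r2);N/=np.linalg.norm(N);P.append((N,N@o))
    z=f["p"].copy();z[m,0]=255;cc=cv2.resize(z[y0:y0+50,x0:x0+50],(400,400),interpolation=cv2.INTER_NEAREST)
    cv2.line(cc,*[tuple(int(8*(e[i]-(x0,y0)[i])+4) for i in(0,1)) for e in(a,bb)],(0,255,0),1);im[:,k*400:k*400+400]=cc
A=np.cross(P[0][0],P[1][0]);A/=np.linalg.norm(A);A*=np.sign(A[2])
X=np.linalg.lstsq(np.array([P[0][0],P[1][0],[0,0,1]]),np.array([P[0][1],P[1][1],.165]),rcond=None)[0]
print("axis",A,"elev",np.degrees(np.arcsin(A[2])),"yaw of rig",np.degrees(np.arctan2(A[1],A[0]))-90,"mouth@.165",X)
b1,b2=cast("top",322,234.5,.014),cast("top",440,246,.014);e=b1-b2;print("bolts",b1,b2,np.linalg.norm(e),np.degrees(np.arctan2(e[1],e[0]))-90)
cv2.imwrite("pics/c5.png",im[...,::-1])
E
```

```text
side ((271.17999267578125, 247.23997497558594), (14.566399574279785, 10.323759078979492), 8.13010311126709) 122
line [264.5909 244.7555] [277.9531 251.0987]
top ((307.1792297363281, 194.6226348876953), (18.54367446899414, 8.51635456085205), 15.945395469665527) 127
line [298.4079 191.9069] [315.9505 198.4526]
axis [0.0597 0.6418 0.7646] elev 49.86823010216113 yaw of rig -5.31342940460091 mouth@.165 [0.6274 0.0488 0.165 ]
bolts [ 0.5283 -0.016   0.014 ] [ 0.4892 -0.3922  0.014 ] 0.3782659675872632 -5.943034127912043
```

View pics/c5.png

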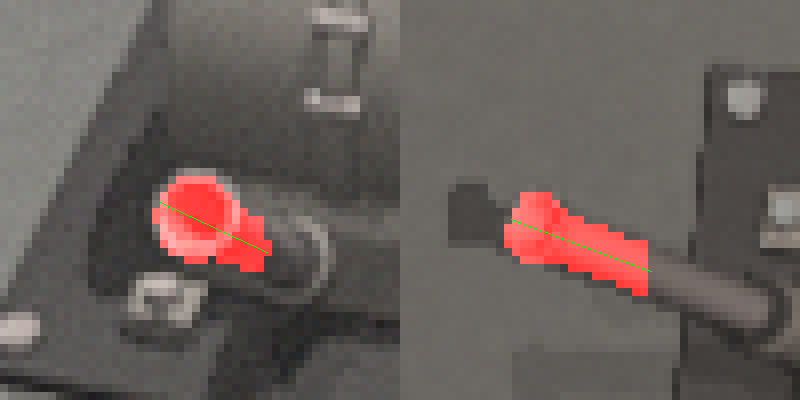

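The overlay shows the tube silhouette and its centre line well caught, with the mouth ring centre at side (269.6,247.1). Next I'll work out the pre-insertion pose.

```bash
cat >> h.py <<'E'
M=np.array([.627,.049,.165]);yw=np.radians(-5.7);e=np.radians(50);hd=np.array([-np.sin(yw),np.cos(yw),0])
n=hd*np.cos(e)+[0,0,np.sin(e)];zt=hd*np.sin(e)-[0,0,np.cos(e)];RT=R.from_matrix(np.stack([-n,np.cross(zt,-n),zt],1))
TIP=np.array([.172,0,-.0185])
def report(out):
    p,r,s=pose();tgt=M+n*out-RT.apply(TIP)
    print("dp units",((tgt-p)/.03).round(2),"turn units",((RT*r.inv()).as_rotvec()/.12).round(2))
    t=p+r.apply(TIP);a=(t-M)@n;print("tip out",a.round(4),"lateral",(t-M-a*n).round(4),"ft",s["ft_force"].round(1),"tq",s["torque"].round(2),"grip",s["grasp_force"].round(0),s["joints"].round(2))
E
python3 -c "
from h import *
print(cast('side',269.6,247.1,.165),tri((269.6,247.1),(298.9,192.1)));report(.05)"
```

```text
[0.62320378 0.05060926 0.165     ] (array([0.62545517, 0.0513558 , 0.16640607]), np.float64(0.005072921447574563))
dp units [ 7.96 -3.15  2.57] turn units [ 7.3   0.39 -2.42]Traceback (most recent call last):
  File "<string>", line 3, in <module>
    print(cast('side',269.6,247.1,.165),tri((269.6,247.1),(298.9,192.1)));report(.05)
                                                                          ~~~~~~^^^^^
  File "h.py", line 24, in report
    t=p+r.apply(TIP);a=(t-M)@n;print("tip out",a.round(4),"lateral",(t-M-a*n).round(4),"ft",s["ft_force"].round(1),"tq",s["torque"].round(2),"grip",s["grasp_force"].round(0),s["joints"].round(2))
                                                                                                                                                    ^^^^^^^^^^^^^^^^^^^^^^
AttributeError: 'float' object has no attribute 'round'
```

```bash
sed -i 's/s\["grasp_force"\].round(0)/s["grasp_force"]/; s/\[.627,.049,.165\]/[.626,.050,.1655]/' h.py
python3 -m jog '{"dp":[[0.4,0,0.5],[0.4,0,0.5],[0.4,0,0.5],[0.4,-0.1,0.5],[0.4,-0.1,0.5],[0.4,-0.1,0],[0.4,-0.1,0],[0.4,-0.2,0],[0.4,-0.2,0],[0.4,-0.2,0]],"turn":[[0.36,0.02,-0.12],[0.36,0.02,-0.12],[0.36,0.02,-0.12],[0.36,0.02,-0.12],[0.36,0.02,-0.12],[0.36,0.02,-0.12],[0.36,0.02,-0.12],[0.36,0.02,-0.12],[0.36,0.02,-0.12],[0.36,0.02,-0.12]]}'
python3 -m jog '{"dp":[[0.4,-0.2,0],[0.4,-0.2,0],[0.4,-0.2,0],[0.4,-0.2,0],[0.4,-0.2,0],[0.4,-0.2,0],[0.4,-0.2,0],[0.4,-0.2,0],[0.4,-0.2,0],[0.4,-0.2,0]],"turn":[[0.36,0.02,-0.12],[0.36,0.02,-0.12],[0.36,0.02,-0.12],[0.36,0.02,-0.12],[0.36,0.02,-0.12],[0.36,0.02,-0.12],[0.36,0.02,-0.12],[0.36,0.02,-0.12],[0.36,0.02,-0.12],[0.36,0.02,-0.12]]}'
python3 -c "
from h import *
report(.05)"
```

```text
t: 26.7
eef_pos: [0.5246, 0.2697, 0.3209]
eef_rot: [-0.158, 0.712, -0.669, -0.145]
ft_force: [-0.2, -0.2, -1.7]
opening: 0.193
grasp_force: 58.6
t: 27.95
eef_pos: [0.6447, 0.2096, 0.3206]
eef_rot: [0.309, -0.61, 0.673, 0.281]
ft_force: [0.3, -0.4, 0.2]
opening: 0.19
grasp_force: 58.6
dp units [-0.1  -0.12  0.1 ] turn units [ 0.08 -0.03 -0.01]
tip out 0.0503 lateral [ 0.0028  0.0021 -0.002 ] ft [ 0.3 -0.4  0.2] tq [-2.56  0.22  0.02] grip 58.63338053226471 [ 0.06  0.4   0.51 -0.85 -1.52 -0.19]
```

```bash
python3 -m jog '{"dp":[[-0.1,-0.12,0.1],[0,0,0],[-0.02,-0.15,-0.18],[-0.02,-0.15,-0.18],[-0.01,-0.15,-0.18],[-0.01,-0.15,-0.18],[-0.01,-0.15,-0.17],[0,0,0],[0,0,0],[0,0,0]],"turn":[[0.08,-0.03,-0.01],[0,0,0],[0,0,0],[0,0,0],[0,0,0],[0,0,0],[0,0,0],[0,0,0],[0,0,0],[0,0,0]]}'
python3 - <<'E'
from h import *
report(.0)
im=np.zeros((400,800,3),np.uint8)
for k,(n_,x,y) in enumerate((("side",245,205),("top",265,150))):
    p,d=ctrl.grab_frame(n_); np.savez(n_+"2.npz",p=p,d=d); im[:,k*400:k*400+400]=cv2.resize(p[y:y+60,x:x+60],(400,400),interpolation=cv2.INTER_CUBIC)
cv2.imwrite("pics/c6.png",im[...,::-1])
E
```

```text
t: 29.2
eef_pos: [0.6395, 0.1842, 0.2988]
eef_rot: [0.314, -0.609, 0.671, 0.282]
ft_force: [-0.1, -0.0, -1.2]
opening: 0.19
grasp_force: 58.7
dp units [-0.04 -0.33 -0.45] turn units [ 0.01  0.03 -0.01]
tip out 0.0168 lateral [ 0.0006 -0.0008  0.0006] ft [-0.1 -0.  -1.2] tq [-2.53  0.32  0.02] grip 58.65291237831116 [ 0.01  0.4   0.46 -0.87 -1.52 -0.11]
```

View pics/c6.png

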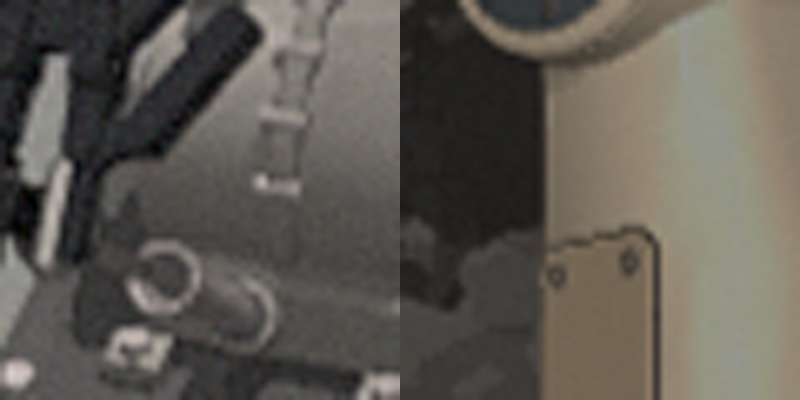

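The mouth at crop (163,277) looks empty and a light bar stands at (50,215). I'll look at the wider view, with the expected tip projected onto it.

```bash
python3 - <<'E'
from h import *
i=ctrl.camera_info("side");K=np.array(i["K"]);T=np.linalg.inv(i["world_from_camera"])
p,r,s=pose();z=np.load("side2.npz");im=z["p"][150:330,180:420].copy();im=cv2.resize(im,(800,600),interpolation=cv2.INTER_CUBIC)
for X in ([.172,0,-.0185],[.042,0,-.0185],[-.056,0,-.0185]):
    c=T[:3,:3]@(p+r.apply(X))+T[:3,3];u=K[0,0]*c[0]/-c[2]+K[0,2];v=K[1,1]*-c[1]/-c[2]+K[1,2];print(X,(p+r.apply(X)).round(3),u,v, -c[2],z["d"][int(v),int(u)])
    cv2.circle(im,(int((u-180)/.3),int((v-150)/.3)),5,(255,0,0),1)
cv2.imwrite("pics/c7.png",im[...,::-1])
E
```

```text
[0.172, 0, -0.0185] [0.628 0.06  0.179] 266.83973106302557 245.53465182913493 1.1873549070744782 1.16337
[0.042, 0, -0.0185] [0.635 0.143 0.278] 253.17380673545608 238.9204264635533 1.059761803398482 1.0074749
[-0.056, 0, -0.0185] [0.641 0.206 0.354] 240.47928899053858 232.77635605458204 0.9635762329350386 0.96755177
```

View pics/c7.png

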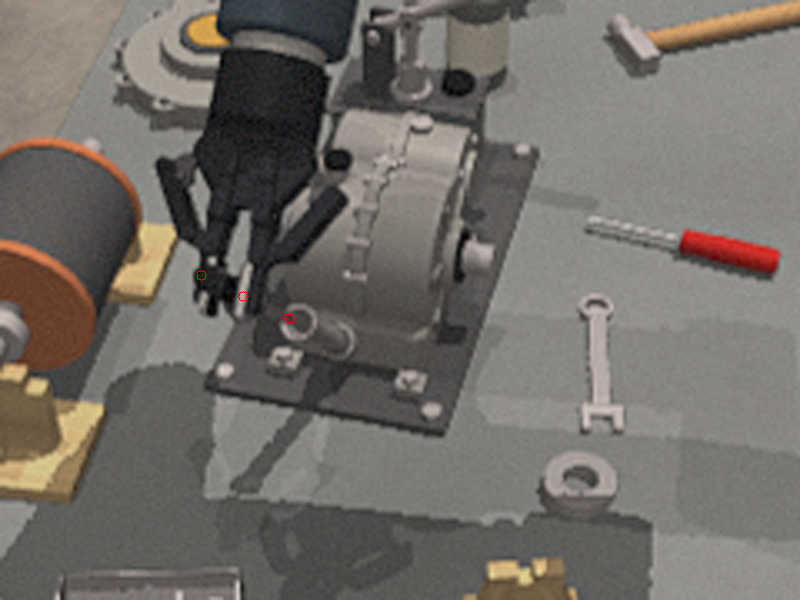

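The handle end shows at (200,275) as predicted, and the rod is foreshortened towards the mouth. I'll check it in the depth.

```bash
python3 - <<'E'
from h import *
np.set_printoptions(precision=4,suppress=True)
p,r,s=pose();z=np.load("side2.npz");C=cloud("side",z["d"]);L=r.inv().apply((C-p).reshape(-1,3)).reshape(C.shape)-[0,0,-.0185]
m=(abs(L[...,0]-.04)<.15)&(np.hypot(L[...,1],L[...,2])<.02)
for a in np.arange(-.07,.2,.01):
    k=m&(L[...,0]>a)&(L[...,0]<=a+.01);q=L[k]
    if len(q): v,u=np.nonzero(k);print(round(a,2),len(q),np.median(q,0),z["p"][k].mean(0).round(),u.mean().round(1),v.mean().round(1))
E
```

```text
-0.06 57 [-0.0543  0.0031  0.0005] [35. 33. 34.] 242.0 233.4
-0.05 15 [-0.0446  0.0082  0.0038] [39. 39. 39.] 245.0 235.2
-0.04 8 [-0.0364  0.0097  0.0025] [16. 14. 16.] 247.4 235.9
-0.03 15 [-0.0254  0.0086  0.0037] [19. 20. 19.] 247.9 236.7
-0.02 44 [-0.0119  0.0097  0.0033] [111. 108. 104.] 248.7 236.8
-0.01 68 [-0.0078  0.0107  0.0033] [76. 74. 72.] 249.5 237.2
0.0 13 [ 0.0038 -0.0063  0.0113] [55. 55. 54.] 245.5 239.3
0.01 2 [ 0.0108 -0.0067 -0.016 ] [113. 112. 109.] 248.0 229.5
0.03 18 [0.0361 0.0028 0.0075] [58. 56. 56.] 253.6 241.3
0.04 6 [0.0408 0.0145 0.0047] [60. 58. 58.] 258.3 241.7
0.08 2 [0.0852 0.0052 0.002 ] [74. 70. 70.] 260.0 242.5
0.09 2 [0.0953 0.0048 0.0008] [73. 70. 66.] 261.0 242.5
0.1 5 [0.1061 0.0034 0.0029] [69. 67. 65.] 261.4 243.4
0.11 3 [0.1167 0.004  0.0019] [72. 67. 66.] 262.7 244.0
0.12 4 [0.126 0.004 0.002] [65. 63. 62.] 263.8 244.2
0.13 2 [0.1369 0.0032 0.0022] [77. 74. 74.] 264.5 245.0
0.14 5 [0.1426 0.0034 0.0031] [69. 66. 65.] 265.0 245.6
0.15 3 [ 0.1544  0.0028 -0.0002] [88. 83. 81.] 266.0 245.3
0.16 4 [0.1625 0.0034 0.003 ] [83. 78. 77.] 267.0 246.5
0.18 6 [0.1888 0.0032 0.0012] [126. 119. 117.] 269.3 246.8
```

The rod lies on the expected axis, heading into the mouth. I'll insert it gently.

```bash
python3 -m jog '{"dp":[[-0.05,-0.21,-0.26],[-0.02,-0.21,-0.26],[-0.02,-0.21,-0.26],[-0.02,-0.21,-0.26],[-0.02,-0.21,-0.26],[0,0,0],[0,0,0],[0,0,0],[0,0,0],[0,0,0]],"turn":[[0,0.02,0],[0,0,0],[0,0,0],[0,0,0],[0,0,0],[0,0,0],[0,0,0],[0,0,0],[0,0,0],[0,0,0]]}'
python3 -c "
from h import *
report(-.13)"
```

```text
t: 30.55
eef_pos: [0.6355, 0.1526, 0.2596]
eef_rot: [0.313, -0.609, 0.672, 0.283]
ft_force: [-0.3, 0.0, -1.5]
opening: 0.193
grasp_force: 58.7
dp units [-0.18 -2.06 -2.46] turn units [ 0.01  0.01 -0.01]
tip out -0.0336 lateral [-0.0005 -0.0001  0.0001] ft [-0.3  0.  -1.5] tq [-2.59  0.2  -0.01] grip 58.652939200401306 [-0.04  0.43  0.4  -0.87 -1.51 -0.02]
```

```bash
python3 -m jog '{"dp":[[-0.02,-0.21,-0.26],[-0.02,-0.21,-0.26],[-0.02,-0.21,-0.25],[-0.02,-0.21,-0.25],[-0.02,-0.21,-0.25],[-0.02,-0.21,-0.25],[-0.02,-0.21,-0.25],[-0.01,-0.21,-0.25],[-0.01,-0.1,-0.12],[0,0,0]],"turn":[[0,0,0],[0,0,0],[0,0,0],[0,0,0],[0,0,0],[0,0,0],[0,0,0],[0,0,0],[0,0,0],[0,0,0]]}'
python3 -c "
from h import *
report(-.13)"
```

```text
t: 31.8
eef_pos: [0.6307, 0.0989, 0.195]
eef_rot: [0.313, -0.608, 0.672, 0.283]
ft_force: [-0.4, 0.2, -0.4]
opening: 0.191
grasp_force: 58.7
dp units [-0.02 -0.27 -0.31] turn units [ 0.01  0.   -0.  ]
tip out -0.1178 lateral [-0.      0.0001 -0.0001] ft [-0.4  0.2 -0.4] tq [-2.53  0.22 -0.02] grip 58.65301787853241 [-0.13  0.49  0.33 -0.88 -1.49  0.14]
```

Now the last 12 mm, in small steps, pressing about 2–3 mm beyond.

```bash
python3 -m jog '{"dp":[[0,-0.07,-0.08],[0,-0.07,-0.08],[-0.01,-0.07,-0.08],[0,-0.05,-0.06],[0,-0.03,-0.04],[0,0,0],[0,0,0],[0,0,0],[0,0,0],[0,0,0]],"turn":[[0,0,0],[0,0,0],[0,0,0],[0,0,0],[0,0,0],[0,0,0],[0,0,0],[0,0,0],[0,0,0],[0,0,0]]}'
python3 -c "
from h import *
report(-.13)"
```

```text
t: 33.05
eef_pos: [0.6305, 0.0905, 0.1851]
eef_rot: [0.313, -0.609, 0.672, 0.283]
ft_force: [0.6, -0.6, -1.1]
opening: 0.191
grasp_force: 58.7
dp units [-0.01  0.02  0.02] turn units [ 0.01  0.01 -0.01]
tip out -0.1308 lateral [ 0.0006 -0.0001  0.0001] ft [ 0.6 -0.6 -1.1] tq [-2.61  0.25  0.  ] grip 58.65313231945038 [-0.14  0.5   0.32 -0.87 -1.49  0.16]
```

No contact yet, so I'll continue until the collar stops.

```bash
python3 -m jog '{"dp":[[0,-0.03,-0.04],[0,-0.03,-0.04],[0,-0.02,-0.03],[0,0,0],[0,0,0],[0,0,0],[0,0,0],[0,0,0],[0,0,0],[0,0,0]],"turn":[[0,0,0],[0,0,0],[0,0,0],[0,0,0],[0,0,0],[0,0,0],[0,0,0],[0,0,0],[0,0,0],[0,0,0]]}'
python3 -c "
from h import *
report(-.13)"
```

```text
t: 34.3
eef_pos: [0.6307, 0.0901, 0.1844]
eef_rot: [0.315, -0.609, 0.67, 0.284]
ft_force: [-1.6, 4.5, 7.7]
opening: 0.189
grasp_force: 58.9
dp units [-0.02  0.03  0.05] turn units [-0.02  0.03 -0.02]
tip out -0.1316 lateral [ 0.0015  0.0005 -0.0005] ft [-1.6  4.5  7.7] tq [0.81 0.59 0.47] grip 58.857775926589966 [-0.14  0.5   0.32 -0.88 -1.49  0.17]
```

```bash
python3 -m jog '{"dp":[[0,-0.03,-0.04],[0,-0.03,-0.04],[0,0,0],[0,0,0],[0,0,0],[0,0,0],[0,0,0],[0,0,0],[0,0,0],[0,0,0]],"turn":[[0,0,0],[0,0,0],[0,0,0],[0,0,0],[0,0,0],[0,0,0],[0,0,0],[0,0,0],[0,0,0],[0,0,0]]}'
python3 -c "
from h import *
report(-.13)
p,d=ctrl.grab_frame('side');cv2.imwrite('pics/c8.png',cv2.resize(p[190:290,220:340],(720,600),interpolation=cv2.INTER_CUBIC)[...,::-1])"
```

```text
t: 35.55
eef_pos: [0.6308, 0.0901, 0.1843]
eef_rot: [0.317, -0.609, 0.669, 0.284]
ft_force: [-2.9, 8.8, 15.3]
opening: 0.191
grasp_force: 59.1
dp units [-0.03  0.03  0.05] turn units [-0.05  0.05 -0.03]
tip out -0.1318 lateral [ 0.0021  0.0009 -0.001 ] ft [-2.9  8.8 15.3] tq [3.42 0.94 0.95] grip 59.12288188934326 [-0.15  0.5   0.32 -0.88 -1.49  0.18]
```

View pics/c8.png

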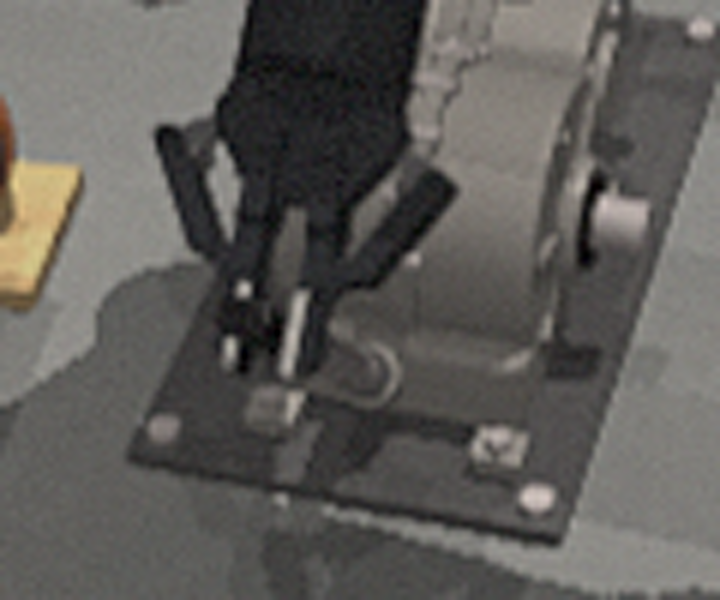

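The position is stalled with 18 N along the tube axis at 130 mm depth, and the fingers are clear of the tube. The collar is seated, so I'll withdraw.

```bash
python3 -m jog '{"dp":[[0.03,0.34,0.41],[0.03,0.34,0.41],[0.03,0.34,0.41],[0.03,0.34,0.41],[0.03,0.34,0.41],[0.03,0.34,0.41],[0.03,0.34,0.41],[0.03,0.34,0.41],[0.03,0.34,0.41],[0.03,0.34,0.41]],"turn":[[0,0,0],[0,0,0],[0,0,0],[0,0,0],[0,0,0],[0,0,0],[0,0,0],[0,0,0],[0,0,0],[0,0,0]]}'
python3 -m jog '{"dp":[[0.03,0.34,0.41],[0.03,0.34,0.41],[0.03,0.34,0.41],[0,0,0],[0,0,0],[0,0,0],[0,0,0],[0,0,0],[0,0,0],[0,0,0]],"turn":[[0,0,0],[0,0,0],[0,0,0],[0,0,0],[0,0,0],[0,0,0],[0,0,0],[0,0,0],[0,0,0],[0,0,0]]}'
python3 - <<'E'
from h import *
report(.05)
print([cast("top",u,v,.022).round(3) for u,v in((203,164),(258,157),(263,199),(208,207),(233,182))])
p,r,s=pose();a=np.radians(-30);x=np.array([np.cos(a),np.sin(a),0]);z=np.array([0,0,-1.])
RF=R.from_matrix(np.stack([x,np.cross(z,x),z],1));tip=np.array([.695,.27,.25])
print("dp",(tip-RF.apply(TIP)-p)/.03,"turn",(RF*r.inv()).as_rotvec()/.12)
E
```

```text
t: 36.85
eef_pos: [0.6395, 0.1889, 0.3032]
eef_rot: [0.313, -0.609, 0.672, 0.283]
ft_force: [-0.4, 0.2, -1.0]
opening: 0.19
grasp_force: 58.6
t: 38.1
eef_pos: [0.6421, 0.2188, 0.3393]
eef_rot: [0.313, -0.609, 0.672, 0.283]
ft_force: [-0.1, 0.4, -0.8]
opening: 0.189
grasp_force: 58.6
dp units [-0.02 -0.42 -0.52] turn units [ 0.01  0.01 -0.01]
tip out 0.0701 lateral [-0.0006 -0.0003  0.0003] ft [-0.1  0.4 -0.8] tq [-2.55  0.24 -0.04] grip 58.6448872089386 [ 0.07  0.39  0.53 -0.86 -1.53 -0.22]
[array([0.763, 0.372, 0.022]), array([0.786, 0.192, 0.022]), array([0.644, 0.174, 0.022]), array([0.619, 0.351, 0.022]), array([0.702, 0.272, 0.022])]
dp [-3.20342338  4.57351491 -3.59250236] turn [-6.8135336  -3.48891704  8.90819623]
```

```bash
python3 -m jog '{"dp":[[-0.16,0.23,0],[-0.16,0.23,0],[-0.16,0.23,0],[-0.16,0.23,0],[-0.16,0.23,0],[-0.16,0.23,0],[-0.16,0.23,0],[-0.16,0.23,0],[-0.16,0.23,0],[-0.16,0.23,0]],"turn":[[-0.34,-0.17,0.45],[-0.34,-0.17,0.45],[-0.34,-0.17,0.45],[-0.34,-0.17,0.45],[-0.34,-0.17,0.45],[-0.34,-0.17,0.45],[-0.34,-0.17,0.45],[-0.34,-0.17,0.45],[-0.34,-0.17,0.45],[-0.34,-0.17,0.45]]}'
python3 -m jog '{"dp":[[-0.16,0.23,-0.36],[-0.16,0.23,-0.36],[-0.16,0.23,-0.36],[-0.16,0.23,-0.36],[-0.16,0.23,-0.36],[-0.16,0.23,-0.36],[-0.16,0.23,-0.36],[-0.16,0.23,-0.36],[-0.16,0.23,-0.36],[-0.16,0.23,-0.36]],"turn":[[-0.34,-0.18,0.44],[-0.34,-0.18,0.44],[-0.34,-0.18,0.44],[-0.34,-0.18,0.44],[-0.34,-0.18,0.44],[-0.34,-0.18,0.44],[-0.34,-0.18,0.44],[-0.34,-0.18,0.44],[-0.34,-0.18,0.44],[-0.34,-0.18,0.44]]}'
cat > fin.py <<'E'
from h import *
np.set_printoptions(precision=3,suppress=True)
p,r,s=pose();a=np.radians(-30);x=np.array([np.cos(a),np.sin(a),0]);z=np.array([0,0,-1.])
RF=R.from_matrix(np.stack([x,np.cross(z,x),z],1));tip=np.array([.695,.27,.25])
print("dp",(tip-RF.apply(TIP)-p)/.03,"turn",(RF*r.inv()).as_rotvec()/.12,"tip",p+r.apply(TIP),"dir",r.apply([1,0,0]),s["joints"])
E
python3 fin.py
```

```text
t: 39.35
eef_pos: [0.594, 0.2882, 0.3393]
eef_rot: [-0.164, 0.84, -0.494, -0.153]
ft_force: [-1.1, 0.8, -1.1]
opening: 0.191
grasp_force: 58.7
t: 40.6
eef_pos: [0.5458, 0.3574, 0.2308]
eef_rot: [0.001, 0.966, -0.26, 0.001]
ft_force: [-0.1, -0.2, -0.6]
opening: 0.189
grasp_force: 58.7
dp [ 0.008 -0.045  0.022] turn [0.02  0.015 0.016] tip [0.695 0.271 0.25 ] dir [ 0.865 -0.502  0.003] [ 0.82   0.465  0.412  0.003 -1.519  0.225]
```

```bash
python3 -m jog '{"dp":[[0,0,0],[0,0,0],[0,0,0],[0,0,0],[0,0,0],[0,0,0],[0,0,0],[0,0,0],[0,0,0],[0,0,0]],"turn":[[0.02,0.02,0.02],[0,0,0],[0,0,0],[0,0,0],[0,0,0],[0,0,0],[0,0,0],[0,0,0],[0,0,0],[0,0,0]]}'
python3 - <<'E'
from h import *
np.set_printoptions(precision=4,suppress=True)
p,r,s=pose();print(s["qvel"])
im=np.zeros((480,800,3),np.uint8)
for k,n_ in enumerate(("side","top")):
    g,d=ctrl.grab_frame(n_);C=cloud(n_,d);L=r.inv().apply((C-p).reshape(-1,3)).reshape(C.shape)
    m=(L[...,0]>.05)&(L[...,0]<.2)&(abs(L[...,1])<.03)&(abs(L[...,2]+.0185)<.03);Q=L[m];W=C[m]
    print(n_,len(Q),"x max",Q[:,0].max(),"y,z slope",np.polyfit(Q[:,0],Q[:,1],1),np.polyfit(Q[:,0],Q[:,2],1),"tip",W[Q[:,0].argmax()])
    x,y=((160,290),(180,150))[k];im[:,k*400:k*400+400]=cv2.resize(g[y:y+180,x:x+150],(400,480))
cv2.imwrite("pics/c9.png",im[...,::-1])
E
```

```text
t: 41.85
eef_pos: [0.5461, 0.3568, 0.2313]
eef_rot: [-0.0, 0.966, -0.259, -0.0]
ft_force: [0.2, 0.6, -0.9]
opening: 0.188
grasp_force: 58.6
[-0.0012 -0.0006  0.0013  0.0011 -0.0014 -0.0005]
side 196 x max 0.16977958637199336 y,z slope [-0.0082 -0.0015] [ 0.0063 -0.0207] tip [0.6927 0.2711 0.2491]
top 129 x max 0.17271116503366182 y,z slope [-0.0103  0.0025] [ 0.0217 -0.0231] tip [0.6962 0.2713 0.2516]
```

View pics/c9.png

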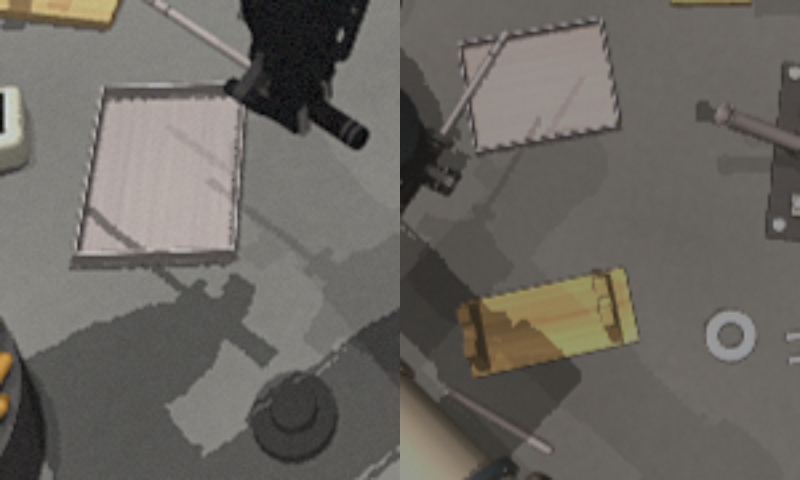

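The dipstick is held level and still, with its tip at (0.695, 0.271, 0.25) over the tray. The bystanders in view haven't moved.

```bash
python3 -c "
from cell import ctrl
print(ctrl.job_done())"
```

```text
the job is handed in; nothing more can be done
None
```

I handed the job in at about 42 s: four full pump strokes, then the dipstick pushed in to its collar stop, drawn right out, and held level with its tip about 25 cm above the bench over the drip tray.

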